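Swing out the vice's bar-support arm until it seats

TASK

A long bar is about to be clamped in the vice with the green base: swing that vice's support arm fully out until it clicks home against its end stop, so that it stays out when let go. Leave the support arm of the vice with the blue base folded as it is.

Things in the scene. Friction and masses are not known exactly. Their poses are not given: they have to be found in the camera images.
- green_arm (a joint): Swing of the green vice's support arm about a vertical pivot. 0 = folded along the plate's front edge (pivot towards the plate's -y); grows clockwise seen from above; pi/2 = fully out at the end stop (along the plate's -x). Starts at 0 to 0.45. Friction 0.7 N at the post. Let go at 0.6 to 1.2 it springs back (up to 4 N to push on); past 1.4 it snaps home and stays (4 N to pull back).
- green_vice: Low dark machine vice (68 mm high) on a green base plate 160 (x) by 220 (y) by 12 mm, fixed to the bench. Origin: centre of the plate's underside, at bench height; x runs from the plate's front edge towards the vice, z up. The arm's vertical pivot is at x = -65, y = +85 mm; the vice's body lies at x > -3 mm, so the strip where the folded arm lies is free.
- green_post (a point): Upright round steel post, 22 mm in diameter, with an orange cap (26 mm in diameter, 15 mm high) at the free end of the green vice's arm: the thing to grip or push. Point on its axis, 150 mm from the pivot, 57 mm above the bench; post and cap reach from the arm's flat bar (24 mm wide, top 24 mm above the bench) to 85 mm above the bench.
- blue_post (a point): The same point on the identical arm of the other vice, which has a blue base plate and is otherwise the same; its arm is folded (angle 0 to 0.3) and is to stay so.

How it is judged:
By the outcome, as a careful person would: the job done as asked, in the order asked, and still so for the second after the job is handed in, with the robot touching nothing.
It also fails if it takes over 38 s, if anything falls off the work surface, if the arm or the gripper's body presses on something with over 40 N, if the wrist force passes 120 N, or if a joint passes its speed limit or range.

ROBOT

A 6-joint arm with a two-finger parallel gripper is mounted at the origin on the work surface. World frame = base frame: x ahead of the robot, y to its left, z up, the work surface at z = 0. Lengths are in m, angles in rad, forces in N, time in s.
With the tool pointing down it reaches from about 0.325 to 0.775 m from the base axis. Payload 5.5 kg.
Tool frame: the origin (TCP) lies midway between the tips of the shut fingers; the grasp point (between the pads) lies 19 mm behind it (hold_point_z is the z of the grasp point in the tool frame, in m); z points along the fingers, y is the line along which they close (so a half turn about z gives the same grasp; the last joint's range is limited). The gripper opens to 88 mm and grips with 3 to 60 N. Pads are 20 mm wide; open, the fingers measure 115 mm over their backs; the gripper's body (75 mm by 178 mm) begins 61 mm behind the grasp point.
Start: joints at [-1.383, 0.091, 1.231, -0, 1.82, -0.057], TCP at [0.145, -0.582, 0.186] pointing down, gripper open.
Joint ranges: [-2.87, 2.87], [-0.86, 2.18], [0.17, 2.46], [-1.51, 4.65], [0.06, 2.69], [-2.65, 2.65]. Speed limits (rad/s): [2.57, 2.57, 3.01, 3.14, 3.14, 3.14].

INTERFACE

Orientations are given as a rotation vector (axis times angle).
In Python, from workcell import * gives the robot as it stands.
- The arm moves only by the tool play_rows, never from a script. Its argument "rows" is a list of rows, each an object with "xyz": the shift along the tool's x, y, z in units of 0.025 m (1.0 is 0.025 m), a list of three; "twist": the turn, a rotation vector about the tool's x, y, z in units of 45 degrees (1.0 is 45 degrees), a list of three; "gripper": the closure in counts, from 0 (fully open) to 255 (shut). In form: [{"xyz": [dx, dy, dz], "twist": [ax, ay, az], "gripper": gripper}, ...]. A call has 1 to 5 rows; each row shifts and turns the commanded pose from where the row before left it, along the tool's axes as they then stand; what a row does not reach is not made up. A row lasts 1/10 s, in which the tool goes at most 50 mm and 8.59 degrees, less where a joint would pass 70% of its speed; a pose out of reach is approached as far as the arm can. A call with a number of a shift or a turn outside -1 to 1 is refused whole. A call with a gripper value outside its range is refused whole. The fingers move at their own pace and stop on an object; the grip force is fixed at half the most. Time passes only in rows, so rows that do not move let the fingers close. It gives the time, the measured TCP pose, the force, the opening and the grip force at its end, in the units of the state.
- state(): the state, without advancing time (a new reading comes with each control period).
- snapshot(name): name is "scene" or "top"; returns a dict with "pixels" (420x560x3 uint8, blue, green, red), "fx", "fy", "cx", "cy" (pixels), "extrinsics" (4x4, takes a point from world to camera coordinates). Camera axes: x right, y down, z forward; pixel columns grow to the right and rows downward; lengths in m; the calibration is good to about 2 mm. A picture is of the moment at which its call begins. There is no depth.
- finish_job(): hands the job in; it is judged then, once.
Trained networks look in the newest picture that a camera, given by its name, has taken for a name from the list of things; names that differ only in an ending like _2 or _b are one class to them, and where a whole thing is asked for, a point or a joint stands for the part that bears it (a point fixed in the world has none). Each returns a list of dicts, best first, with "confidence" (0 to 1); they miss things now and then, are a little off and sometimes report something else, mostly with a low value. They report only what shows in the picture. A call takes as long as a camera call.
- trace(camera, label): "mask" (420x560 bool, what is visible of it) and "extent" ([left, top, width, height] in pixels, round what is visible of it).
The state is a dict: "clock": time; "joint_positions": joint angles; "qd": joint speeds; "joint_efforts": joint torques, N m; "ee_pos": TCP position; "ee_rot": TCP orientation; "ft_force": force on the tool from outside, world axes, zero at the start; "wrist_torque": the same for the moment, N m; "gripper_width": finger opening in m; "gripper_force": force on a finger pad.
Only numpy, scipy, OpenCV 4.12 (cv2) and the standard library are available. Lean on these libraries where they do the work, as an engineer would, in place of code of your own. Each camera call takes 0.05 s, during which the arm holds its last target. There are 200 camera calls.

## Working session

There is one attempt and no reset: what is moved stays moved. The work goes in short steps, Python scripts to look and compute and a tool call to move; the robot and the scene stay as the last step left them, time stands still between calls to the robot, and variables do not carry over. Pictures are saved under pics/ and viewed, at most 10 in all, crops included, and the job is handed in when it is done.

Besides the shell and the picture viewer there is one more tool, called by a JSON object that holds its "op" and its "data". play_rows: Moves the arm, as the interface text tells. Shifts and turns lie within -1 to 1; 1 stands for 0.025 m of shift or 45 degrees of turn. Its arguments: {"type":"object","properties":{"rows":{"type":"array","items":{"type":"object","properties":{"xyz":{"type":"array","items":{"type":"number","minimum":-1,"maximum":1}},"twist":{"type":"array","items":{"type":"number","minimum":-1,"maximum":1}},"gripper":{"type":"number"}}}}},"required":["rows"]}

```bash
mkdir -p pics; cat > h.py <<'E'
from workcell import *
import numpy as np, cv2
def ray(s,u,v,z):
    E=np.array(s["extrinsics"]);R,t=E[:3,:3],E[:3,3]
    c=-R.T@t; d=R.T@np.array([(u-s["cx"])/s["fx"],(v-s["cy"])/s["fy"],1])
    return c+d*(z-c[2])/d[2]
E
python3 - <<'E'
from h import *
for n in ("top","scene"):
    s=snapshot(n); cv2.imwrite(f"pics/{n}0.png",s["pixels"])
    for l,z in (("green_vice",.012),("green_post",.085),("blue_post",.085),("green_arm",.024)):
        for r in trace(n,l)[:3]:
            v,u=np.nonzero(r["mask"]); print(n,l,round(r["confidence"],2),r["extent"],u.mean().round(1),v.mean().round(1),ray(s,u.mean(),v.mean(),z).round(3))
st=state();print(st["clock"],st["ee_pos"],st["ee_rot"])
E
```

```text
top green_vice 0.85 [155.5, 146.8, 103.4, 86.4] 202.9 188.4 [0.674 0.159 0.012]
top green_post 0.93 [154.4, 203.3, 73.2, 24.1] 190.9 215.8 [0.605 0.174 0.085]
top blue_post 0.71 [301.9, 200.4, 74.2, 40.8] 336.2 223.0 [ 0.598 -0.15   0.085]
top green_arm 0.67 [153.9, 202.0, 72.8, 24.9] 190.5 215.5 [0.608 0.184 0.024]
scene green_vice 0.92 [293.6, 193.7, 123.4, 104.8] 356.9 252.9 [0.677 0.165 0.012]
scene green_post 0.96 [332.5, 193.9, 80.6, 56.1] 365.9 225.5 [0.67  0.176 0.085]
scene blue_post 0.94 [196.4, 170.3, 58.5, 57.9] 222.1 201.8 [ 0.663 -0.131  0.085]
scene green_arm 0.8 [332.8, 194.0, 81.0, 51.5] 366.6 225.9 [0.601 0.175 0.024]
0.5 [ 0.14540435 -0.58210409  0.1859732 ] [-3.11798633e+00 -3.83571737e-01  8.03170367e-05]
```

View pics/top0.png

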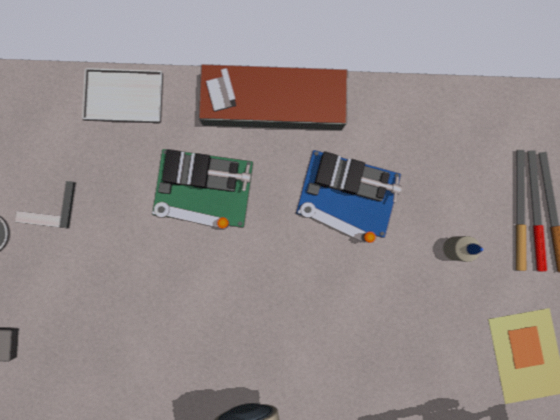

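View pics/scene0.png

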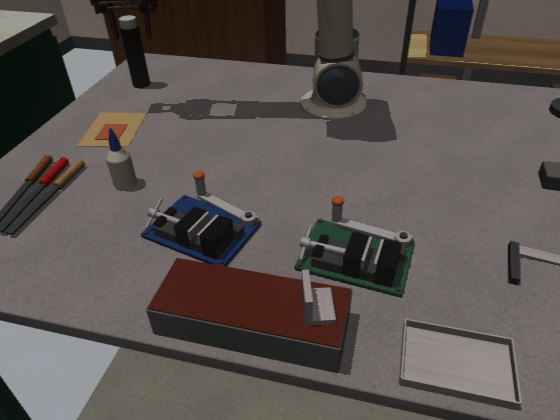

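```bash
cat >> h.py <<'E'
def cap(s,side):
    p=s["pixels"]; h=cv2.cvtColor(p,cv2.COLOR_BGR2HSV)
    m=cv2.inRange(h,(5,180,120),(20,255,255)); n,_,st,c=cv2.connectedComponentsWithStats(m)
    return [(st[i,4],c[i].round(1),ray(s,*c[i],.083).round(4)) for i in range(1,n) if st[i,4]>25]
E
python3 - <<'E'
from h import *
for n in ("top","scene"):
    s=snapshot(n)
    for c in cap(s,0): print(n,*c)
    p=s["pixels"];h=cv2.cvtColor(p,cv2.COLOR_BGR2HSV)
    if n=="top":
        for (a,b,nm) in (((45,90,30),(85,255,255),"green"),((100,150,40),(125,255,255),"blue")):
            m=cv2.inRange(h,a,b);m[:,:130]=0;m[:,420:]=0;m[:140]=0;m[260:]=0
            v,u=np.nonzero(m);P=np.array([ray(s,a,b,.012)[:2] for a,b in zip(u,v)],np.float32)
            r=cv2.minAreaRect(P);print(nm,r,cv2.boxPoints(r).round(3).tolist())
        cr=cv2.resize(p[140:250,140:260],None,fx=5,fy=5,interpolation=cv2.INTER_CUBIC);cv2.imwrite("pics/g.png",cr)
        for q in ((162,210),(308,210)): print("pivot",ray(s,*q,.026))
        print(np.linalg.inv(s["extrinsics"])[:3,3])
E
```

```text
top 85 [222.6 222.5] [0.592  0.1033 0.083 ]
top 80 [369.4 236.8] [ 0.5699 -0.2254  0.083 ]
green ((0.6755247116088867, 0.15978379547595978), (0.21454021334648132, 0.1557842493057251), 83.8296890258789) [[0.5870000123977661, 0.06199999898672104], [0.7409999966621399, 0.04500000178813934], [0.7639999985694885, 0.257999986410141], [0.6100000143051147, 0.2750000059604645]]
blue ((0.6735337972640991, -0.18684694170951843), (0.21481874585151672, 0.1549651324748993), 76.29409790039062) [[0.5730000138282776, -0.27300000190734863], [0.7229999899864197, -0.3100000023841858], [0.7739999890327454, -0.10100000351667404], [0.6240000128746033, -0.06400000303983688]]
pivot [0.6189274  0.25013479 0.026     ]
pivot [ 0.62938969 -0.09101187  0.026     ]
[0.55079772 0.00553218 1.25207951]
scene 43 [197.9 173.7] [ 0.5748 -0.2227  0.083 ]
scene 56 [337.4 199.2] [0.5968 0.1066 0.083 ]
```

View pics/g.png

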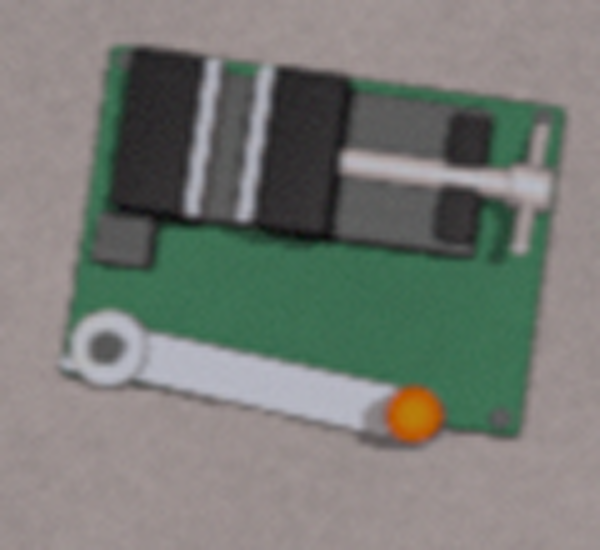

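The green post is at about (0.594, 0.105) m and its pivot at (0.620, 0.251). The plate's yaw is about -0.108 rad, so the arm angle is about 0.07. Home would put the post near (0.471, 0.267). In the crop the cap is at (222, 222) and the pivot at (162, 210).

{"op": "play_rows", "data": {"rows": [{"xyz": [1, -0.93, 0], "twist": [0, 0, 0], "gripper": 90}, {"xyz": [1, -0.93, 0], "twist": [0, 0, 0], "gripper": 90}, {"xyz": [1, -0.93, 0], "twist": [0, 0, 0], "gripper": 90}, {"xyz": [1, -0.93, 0], "twist": [0, 0, 0], "gripper": 90}, {"xyz": [1, -0.93, 0], "twist": [0, 0, 0], "gripper": 90}]}}

```text
clock: 1.1
ee_pos: [0.239, -0.4379, 0.1862]
ee_rot: [3.118, 0.383, 0.0]
ft_force: [0.1, -0.3, 0.2]
gripper_width: 0.0574
gripper_force: 0.0
```

{"op": "play_rows", "data": {"rows": [{"xyz": [1, -0.93, 0], "twist": [0, 0, 0], "gripper": 90}, {"xyz": [1, -0.93, 0], "twist": [0, 0, 0], "gripper": 90}, {"xyz": [1, -0.93, 0], "twist": [0, 0, 0], "gripper": 90}, {"xyz": [1, -0.93, 0], "twist": [0, 0, 0], "gripper": 90}, {"xyz": [1, -0.93, 0], "twist": [0, 0, 0], "gripper": 90}]}}

```text
clock: 1.6
ee_pos: [0.3322, -0.2948, 0.1863]
ee_rot: [3.118, 0.383, 0.001]
ft_force: [0.3, -0.1, 0.3]
gripper_width: 0.0572
gripper_force: 0.0
```

{"op": "play_rows", "data": {"rows": [{"xyz": [1, -0.93, 0], "twist": [0, 0, 0], "gripper": 90}, {"xyz": [1, -0.93, 0], "twist": [0, 0, 0], "gripper": 90}, {"xyz": [1, -0.93, 0], "twist": [0, 0, 0], "gripper": 90}, {"xyz": [1, -0.93, 0], "twist": [0, 0, 0], "gripper": 90}, {"xyz": [1, -0.93, 0], "twist": [0, 0, 0], "gripper": 90}]}}

```text
clock: 2.1
ee_pos: [0.4253, -0.1516, 0.1863]
ee_rot: [3.118, 0.384, 0.001]
ft_force: [-0.2, 0.1, -0.3]
gripper_width: 0.0566
gripper_force: 0.0
```

{"op": "play_rows", "data": {"rows": [{"xyz": [1, -0.93, 0], "twist": [0, 0, 0], "gripper": 90}, {"xyz": [1, -0.93, 0], "twist": [0, 0, 0], "gripper": 90}, {"xyz": [1, -0.93, 0], "twist": [0, 0, 0], "gripper": 90}, {"xyz": [1, -0.93, 0], "twist": [0, 0, 0], "gripper": 90}, {"xyz": [1, -0.93, 0], "twist": [0, 0, 0], "gripper": 90}]}}

```text
clock: 2.6
ee_pos: [0.5185, -0.0085, 0.1863]
ee_rot: [3.118, 0.384, 0.001]
ft_force: [-0.1, 0.0, 0.2]
gripper_width: 0.0567
gripper_force: 0.0
```

{"op": "play_rows", "data": {"rows": [{"xyz": [1, -0.93, 0], "twist": [0, 0, 0], "gripper": 90}, {"xyz": [1, -0.93, 0], "twist": [0, 0, 0], "gripper": 90}, {"xyz": [0, 0, 0], "twist": [0, 0, -0.19], "gripper": 90}, {"xyz": [0, 0, 0], "twist": [0, 0, -0.19], "gripper": 90}, {"xyz": [0, 0, 0], "twist": [0, 0, -0.19], "gripper": 90}]}}

```text
clock: 3.1
ee_pos: [0.5551, 0.0479, 0.1859]
ee_rot: [-2.951, -1.076, 0.001]
ft_force: [-0.8, 0.1, 0.2]
gripper_width: 0.0567
gripper_force: 0.0
```

{"op": "play_rows", "data": {"rows": [{"xyz": [0, 0, 0], "twist": [0, 0, -0.19], "gripper": 90}, {"xyz": [0, 0, 0], "twist": [0, 0, -0.19], "gripper": 90}, {"xyz": [0, 0, 0], "twist": [0, 0, -0.19], "gripper": 90}, {"xyz": [0, 0, 0], "twist": [0, 0, -0.19], "gripper": 90}, {"xyz": [0, 0, 0], "twist": [0, 0, 0], "gripper": 90}]}}

```text
clock: 3.6
ee_pos: [0.5551, 0.0474, 0.1861]
ee_rot: [2.51, 1.89, 0.0]
ft_force: [-0.4, -0.4, 0.7]
gripper_width: 0.0569
gripper_force: 0.0
```

```bash
cat >> h.py <<'E'
from scipy.spatial.transform import Rotation as Ro
PV=np.array([.620,.251]);YAW=-.108
def post(a): return PV-.15*np.array([np.sin(a-YAW),np.cos(a-YAW)])
def head(a): return np.pi/2-(a-YAW)
def delta(p,hd):
    "remaining shift/turn in tool units"
    s=state();R=Ro.from_rotvec(s["ee_rot"]).as_matrix();h=np.arctan2(R[1,0],R[0,0])
    print("t",round(s["clock"],2),"pos",np.round(s["ee_pos"],4),"head",np.degrees(h).round(1),"F",np.round(s["ft_force"],1),"w",round(s["gripper_width"],4),"j",np.round(s["joint_positions"],2))
    print("shift units",(R.T@(np.array(p)-s["ee_pos"])/.025).round(2),"twist z",(-(hd-h)/np.radians(45)).round(2))
E
python3 - <<'E'
from h import *
delta([.5935,.1050,.042],head(.074))
s=snapshot("top");print(cap(s,0));s=snapshot("scene");print(cap(s,0))
E
```

```text
t 3.6 pos [0.5551 0.0474 0.1861] head 74.0 F [-0.4 -0.4  0.7] w 0.0569 j [ 0.02 -0.02  1.35 -0.    1.82  0.3 ]
shift units [2.64 0.84 5.77] twist z -0.12
[(np.int32(80), array([369.4, 236.8]), array([ 0.5699, -0.2254,  0.083 ]))]
[(np.int32(44), array([198. , 173.8]), array([ 0.5751, -0.2223,  0.083 ]))]
```

{"op": "play_rows", "data": {"rows": [{"xyz": [0.9, 0.28, 0], "twist": [0, 0, 0], "gripper": 90}, {"xyz": [0.9, 0.28, 0], "twist": [0, 0, 0], "gripper": 90}, {"xyz": [0.84, 0.28, 0], "twist": [0, 0, 0], "gripper": 90}, {"xyz": [0, 0, 1], "twist": [0, 0, -0.12], "gripper": 90}, {"xyz": [0, 0, 1], "twist": [0, 0, 0], "gripper": 90}]}}

```text
clock: 4.2
ee_pos: [0.5944, 0.1058, 0.1361]
ee_rot: [2.419, 2.003, 0.003]
ft_force: [-1.0, 0.5, -0.5]
gripper_width: 0.0566
gripper_force: 0.0
```

```bash
python3 - <<'E'
from h import *
delta([.5935,.1050,.042],head(.074))
a=snapshot("top")["pixels"][150:280,140:280];b=snapshot("scene")["pixels"][110:240,280:420]
cv2.imwrite("pics/n.png",cv2.resize(np.hstack([a,b]),None,fx=2.8,fy=2.8,interpolation=cv2.INTER_CUBIC))
E
```

```text
t 4.2 pos [0.5944 0.1058 0.1361] head 79.3 F [-1.   0.5 -0.5] w 0.0566 j [0.12 0.09 1.32 0.   1.73 0.31]
shift units [-0.04 -0.04  3.77] twist z -0.01
```

View pics/n.png

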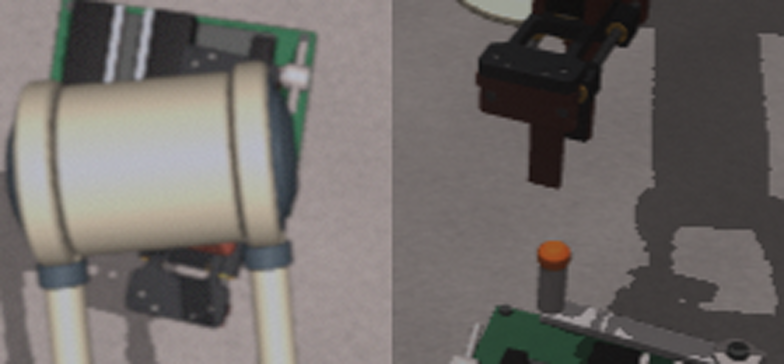

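The gripper is right above the orange cap: the finger tips are at crop (545, 185) and the cap at (553, 250). I'll go down and grip.

{"op": "play_rows", "data": {"rows": [{"xyz": [0, 0, 1], "twist": [0, 0, 0], "gripper": 90}, {"xyz": [0, 0, 1], "twist": [0, 0, 0], "gripper": 90}, {"xyz": [0, 0, 1], "twist": [0, 0, 0], "gripper": 90}, {"xyz": [0, 0, 0.7], "twist": [0, 0, 0], "gripper": 90}, {"xyz": [0, 0, 0], "twist": [0, 0, 0], "gripper": 150}]}}

```text
clock: 4.8
ee_pos: [0.5922, 0.1046, 0.0416]
ee_rot: [-2.42, -2.0, 0.006]
ft_force: [-0.2, -0.1, 0.1]
gripper_width: 0.0521
gripper_force: 0.0
```

{"op": "play_rows", "data": {"rows": [{"xyz": [0, 0, 0], "twist": [0, 0, 0], "gripper": 255}, {"xyz": [0, 0, 0], "twist": [0, 0, 0], "gripper": 255}, {"xyz": [0, 0, 0], "twist": [0, 0, 0], "gripper": 255}]}}

```text
clock: 5.1
ee_pos: [0.5946, 0.1051, 0.0456]
ee_rot: [2.419, 2.003, 0.004]
ft_force: [-1.6, -0.2, 0.1]
gripper_width: 0.0279
gripper_force: 0.7
```

```bash
python3 - <<'E'
from h import *
delta([.5935,.1050,.042],head(.074))
# arc step in tool frame for dphi
for d in (7.5,):
    t=np.radians(d); print("units/row: y",.15*np.sin(t)/.025,"x",.15*(1-np.cos(t))/.025,"twist",d/45)
R=Ro.from_rotvec(state()["ee_rot"]).as_matrix(); print(R.T@np.array([*(PV-post(.074)),0]), R.T@np.array([*(post(.1)-post(.074)),0]))
E
```

```text
t 5.1 pos [0.5946 0.1051 0.0456] head 79.2 F [-1.6 -0.2  0.1] w 0.0279 j [0.12 0.12 1.45 0.   1.57 0.31]
shift units [-0.01 -0.04  0.14] twist z -0.01
units/row: y 0.7831571533203093 x 0.05133083175713771 twist 0.16666666666666666
[ 1.49997552e-01 -8.46159490e-04  1.35739850e-04] [ 2.87085575e-05 -3.89976947e-03 -1.08199030e-05]
```

{"op": "play_rows", "data": {"rows": [{"xyz": [0, 0, 0], "twist": [0, 0, 0], "gripper": 255}, {"xyz": [0.05, -0.78, 0], "twist": [0, 0, 0.167], "gripper": 255}, {"xyz": [0.05, -0.78, 0], "twist": [0, 0, 0.167], "gripper": 255}, {"xyz": [0.05, -0.78, 0], "twist": [0, 0, 0.167], "gripper": 255}]}}

```text
clock: 5.5
ee_pos: [0.5419, 0.126, 0.0484]
ee_rot: [2.766, 1.481, 0.011]
ft_force: [1.1, -1.6, 14.5]
gripper_width: 0.0006
gripper_force: 7.2
```

```bash
python3 - <<'E'
from h import *
a=.074+np.radians(22.5)
delta([*post(a),.0456],head(a)); print(state()["gripper_force"])
E
```

```text
t 5.5 pos [0.5419 0.126  0.0484] head 56.3 F [ 1.1 -1.6 14.5] w 0.0006 j [ 0.17 -0.02  1.59 -0.    1.57  0.76]
shift units [-0.11 -0.09  0.11] twist z -0.02
7.192800785542204
```

```bash
python3 - <<'E'
from h import *
t=snapshot("top");s=snapshot("scene");print(cap(t,0),cap(s,0),state()["ft_force"],state()["gripper_width"])
a=t["pixels"][150:280,140:280];b=s["pixels"][110:240,280:420]
cv2.imwrite("pics/n2.png",cv2.resize(np.hstack([a,b]),None,fx=2.8,fy=2.8,interpolation=cv2.INTER_CUBIC))
E
```

```text
[(np.int32(79), array([369.4, 236.8]), array([ 0.57  , -0.2254,  0.083 ]))] [(np.int32(44), array([198. , 173.8]), array([ 0.5751, -0.2223,  0.083 ]))] [-1.96715911 -3.14633149 14.18560712] 0.0003130224314024559
```

View pics/n2.png

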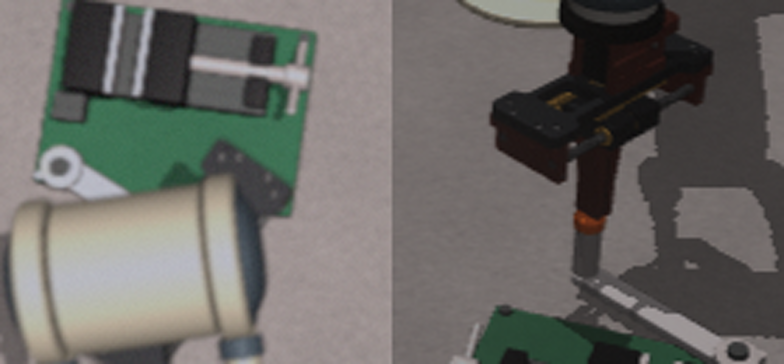

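```bash
python3 - <<'E'
from h import *
s=snapshot("scene");E=np.array(s["extrinsics"]);st=state()
def pr(p):
    q=E[:3,:3]@p+E[:3,3]; return (s["fx"]*q[0]/q[2]+s["cx"],s["fy"]*q[1]/q[2]+s["cy"])
c=lambda p:np.round((np.array(pr(np.array(p)))-[280,110])*2.8-[-392,0])
p=st["ee_pos"];print("tcp",p,c(p),"z.085",c([p[0],p[1],.085]))
for a in np.arange(.3,.75,.05): print(round(a,2),post(a).round(3),c([*post(a),.085]),c([*post(a),.03]))
h=cv2.cvtColor(s["pixels"],cv2.COLOR_BGR2HSV);print(h[185:193,346:354,:].tolist()[::2])
print(st["gripper_width"],st["gripper_force"],st["ft_force"],st["wrist_torque"])
b=s["pixels"][150:225,310:410];cv2.imwrite("pics/n3.png",cv2.resize(b,None,fx=7,fy=7,interpolation=cv2.INTER_CUBIC))
E
```

```text
tcp [0.54110602 0.12692016 0.04844867] [586. 245.] z.085 [589. 209.]
0.3 [0.56  0.113] [569. 221.] [564. 275.]
0.35 [0.554 0.116] [574. 216.] [569. 270.]
0.4 [0.547 0.12 ] [580. 212.] [575. 266.]
0.45 [0.541 0.124] [585. 208.] [581. 262.]
0.5 [0.534 0.128] [592. 204.] [587. 258.]
0.55 [0.528 0.132] [598. 200.] [593. 254.]
0.6 [0.522 0.137] [605. 197.] [600. 251.]
0.65 [0.517 0.142] [612. 194.] [607. 248.]
0.7 [0.512 0.147] [620. 191.] [614. 245.]
[[[7, 163, 58], [7, 121, 38], [3, 85, 30], [3, 82, 31], [5, 94, 30], [3, 85, 30], [3, 94, 30], [3, 90, 31]], [[8, 191, 95], [9, 194, 100], [8, 194, 104], [9, 192, 97], [8, 173, 65], [6, 116, 33], [5, 99, 31], [5, 102, 30]], [[8, 184, 79], [9, 196, 113], [9, 200, 140], [8, 194, 108], [9, 197, 109], [9, 198, 108], [9, 195, 102], [8, 191, 91]], [[9, 174, 60], [8, 179, 67], [8, 183, 74], [8, 182, 70], [9, 184, 72], [8, 178, 73], [9, 183, 71], [9, 181, 69]]]
2.7868884211167187e-05 6.9998554955054715 [-2.28296832 -2.48853681 15.52499429] [-0.49451998  0.33618452 -0.04853692]
```

View pics/n3.png

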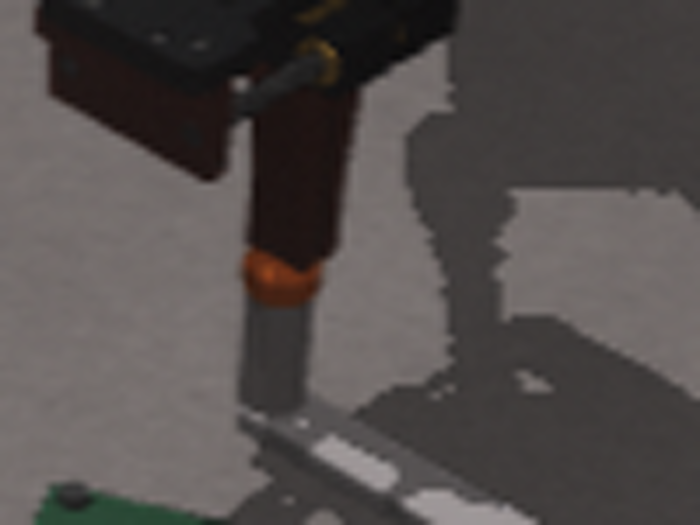

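The shut finger tips sit on top of the cap, at about pixel (352, 188). They show at z≈0.08, though the reported z is 0.048. The grip slid off the cap's top, so I'll lift, reopen and check the real tip height.

{"op": "play_rows", "data": {"rows": [{"xyz": [0, 0, -1], "twist": [0, 0, 0], "gripper": 255}, {"xyz": [0, 0, -0.5], "twist": [0, 0, 0], "gripper": 255}, {"xyz": [0, 0, 0], "twist": [0, 0, 0], "gripper": 255}]}}

```text
clock: 5.95
ee_pos: [0.5411, 0.127, 0.084]
ee_rot: [2.763, 1.492, 0.008]
ft_force: [-1.3, 0.3, -0.6]
gripper_width: 0.0008
gripper_force: 0.0
```

```bash
python3 - <<'E'
from h import *
s=snapshot("scene");E=np.array(s["extrinsics"]);st=state();p=st["ee_pos"]
print(p,st["gripper_width"],st["ft_force"],cap(s,0))
def pr(p):
    q=E[:3,:3]@np.array(p)+E[:3,3]; return np.round([s["fx"]*q[0]/q[2]+s["cx"],s["fy"]*q[1]/q[2]+s["cy"]],1)
for dz in (0,.02,.03,.04,.05): print(dz,(pr(p+[0,0,dz])-[310,110])*6)
b=s["pixels"][110:205,310:410];cv2.imwrite("pics/n4.png",cv2.resize(b,None,fx=6,fy=6,interpolation=cv2.INTER_CUBIC))
E
```

```text
[0.54030392 0.12686041 0.08212442] 0.00029154604176980875 [-0.63848961  1.00368498 -0.21298201] [(np.int32(44), array([198. , 173.8]), array([ 0.5751, -0.2223,  0.083 ]))]
0 [242.4 452.4]
0.02 [246.6 408.6]
0.03 [248.4 386.4]
0.04 [250.8 364.2]
0.05 [252.6 341.4]
```

View pics/n4.png

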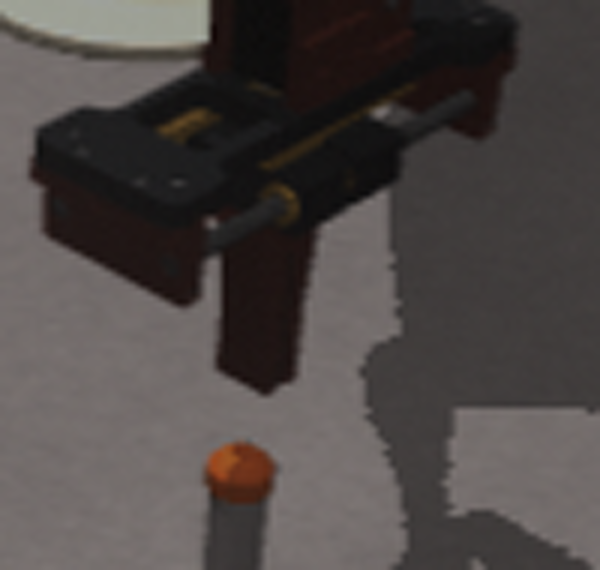

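{"op": "play_rows", "data": {"rows": [{"xyz": [0, 0, 0], "twist": [0, 0, 0], "gripper": 90}, {"xyz": [0, 0, 0], "twist": [0, 0, 0], "gripper": 90}, {"xyz": [0, 0, 0], "twist": [0, 0, 0], "gripper": 90}, {"xyz": [0, 0, 0], "twist": [0, 0, 0], "gripper": 90}]}}

```text
clock: 6.4
ee_pos: [0.5392, 0.1267, 0.0803]
ee_rot: [-2.764, -1.492, 0.002]
ft_force: [0.3, -0.3, 0.6]
gripper_width: 0.0288
gripper_force: 0.0
```

```bash
cat > m.py <<'E'
from h import *
s=snapshot("scene");h=cv2.cvtColor(s["pixels"],cv2.COLOR_BGR2HSV)
m=cv2.inRange(h,(4,150,50),(20,255,255));m[:,:300]=0;m[:,420:]=0;m[240:]=0;m[:150]=0
n,_,st,c=cv2.connectedComponentsWithStats(m)
for i in range(1,n):
    if st[i,4]>15:
        p=ray(s,*c[i],.079);p2=ray(s,*c[i],.077)
        d=PV-p[:2];a=np.arctan2(d[0],d[1])+YAW
        print(st[i],c[i].round(1),p.round(4),"r",np.hypot(*d).round(4),"angle",a.round(3))
E
python3 - <<'E'
from m import *
delta([*p[:2],.012],head(a))
E
```

```text
[345 184  10  10  85] [349.5 188.6] [0.548  0.1262 0.079 ] r 0.1441 angle 0.415
t 6.45 pos [0.5393 0.1267 0.0805] head 56.7 F [-0.7 -0.1 -0.7] w 0.0329 j [ 0.17 -0.03  1.54 -0.    1.63  0.75]
shift units [0.18 0.31 2.74] twist z -0.07
```

{"op": "play_rows", "data": {"rows": [{"xyz": [0, 0.25, 0], "twist": [0, 0, 0], "gripper": 80}, {"xyz": [0, 0, 0], "twist": [0, 0, 0], "gripper": 80}, {"xyz": [0, 0, 0], "twist": [0, 0, 0], "gripper": 80}, {"xyz": [0, 0, 0.4], "twist": [0, 0, 0], "gripper": 80}]}}

```text
clock: 6.85
ee_pos: [0.5457, 0.1234, 0.0723]
ee_rot: [2.764, 1.492, 0.004]
ft_force: [0.3, 1.0, -0.0]
gripper_width: 0.0599
gripper_force: 0.0
```

{"op": "play_rows", "data": {"rows": [{"xyz": [0, 0, 0.7], "twist": [0, 0, 0], "gripper": 80}, {"xyz": [0, 0, 0.6], "twist": [0, 0, 0], "gripper": 80}, {"xyz": [0, 0, 0.6], "twist": [0, 0, 0], "gripper": 80}, {"xyz": [0, 0, 0.4], "twist": [0, 0, 0], "gripper": 80}, {"xyz": [0, 0, 0], "twist": [0, 0, 0], "gripper": 80}]}}

```text
clock: 7.35
ee_pos: [0.5433, 0.1231, 0.0111]
ee_rot: [-2.763, -1.492, 0.006]
ft_force: [0.9, -0.6, -0.9]
gripper_width: 0.0599
gripper_force: 0.0
```

{"op": "play_rows", "data": {"rows": [{"xyz": [0, 0, 0], "twist": [0, 0, 0], "gripper": 255}, {"xyz": [0, 0, 0], "twist": [0, 0, 0], "gripper": 255}, {"xyz": [0, 0, 0], "twist": [0, 0, 0], "gripper": 255}, {"xyz": [0, 0, 0], "twist": [0, 0, 0], "gripper": 255}, {"xyz": [0, 0, 0], "twist": [0, 0, 0], "gripper": 255}]}}

```text
clock: 7.85
ee_pos: [0.5449, 0.1234, 0.014]
ee_rot: [2.764, 1.493, 0.001]
ft_force: [-0.3, 0.7, 2.1]
gripper_width: 0.0249
gripper_force: 30.0
```

```bash
python3 - <<'E'
from m import *
delta([*post(.43),.012],head(.43))
E
```

```text
[349 185   6  10  45] [350.9 189.4] [0.5502 0.1296 0.079 ] r 0.14 angle 0.413
t 7.9 pos [0.545  0.1234 0.014 ] head 56.7 F [-1.  -1.7  0.9] w 0.0245 j [0.16 0.02 1.61 0.   1.51 0.74]
shift units [-0.08 -0.03  0.08] twist z -0.05
```

{"op": "play_rows", "data": {"rows": [{"xyz": [0.05, -0.78, 0], "twist": [0, 0, 0.167], "gripper": 255}, {"xyz": [0.05, -0.78, 0], "twist": [0, 0, 0.167], "gripper": 255}, {"xyz": [0.05, -0.78, 0], "twist": [0, 0, 0.167], "gripper": 255}, {"xyz": [0, 0, 0], "twist": [0, 0, 0], "gripper": 255}]}}

```text
clock: 8.3
ee_pos: [0.5, 0.1625, 0.014]
ee_rot: [3.001, 0.917, -0.01]
ft_force: [-9.4, -11.6, 7.8]
gripper_width: 0.0241
gripper_force: 30.0
```

```bash
python3 - <<'E'
from m import *
x=.42+np.radians(22.5)
delta([*post(x),.014],head(x));print(state()["gripper_force"])
E
```

```text
[366 176   9   9  65] [369.9 180. ] [0.5057 0.1666 0.079 ] r 0.1421 angle 0.827
t 8.35 pos [0.5005 0.1618 0.0139] head 34.1 F [-10.2 -11.6   8. ] w 0.0245 j [ 0.25 -0.07  1.69 -0.    1.52  1.23]
shift units [-0.03  0.06 -0.  ] twist z -0.07
30.001437953906134
```

{"op": "play_rows", "data": {"rows": [{"xyz": [-0.05, -0.78, 0], "twist": [0, 0, 0.167], "gripper": 255}, {"xyz": [0, -0.78, 0], "twist": [0, 0, 0.167], "gripper": 255}, {"xyz": [0.05, -0.78, 0], "twist": [0, 0, 0.167], "gripper": 255}, {"xyz": [0, 0, 0], "twist": [0, 0, 0], "gripper": 255}]}}

```text
clock: 8.75
ee_pos: [0.4742, 0.2165, 0.0139]
ee_rot: [3.125, 0.314, -0.008]
ft_force: [-11.7, -5.1, 8.4]
gripper_width: 0.0243
gripper_force: 30.0
```

```bash
python3 - <<'E'
from m import *
delta([*post(np.pi/2),.014],head(np.pi/2));print(state()["gripper_force"])
E
```

```text
[389 172  11  10  82] [394.1 176.7] [0.4807 0.2187 0.079 ] r 0.143 angle 1.235
t 8.8 pos [0.4744 0.2157 0.014 ] head 11.6 F [-11.6  -4.9   8. ] w 0.0242 j [ 0.36 -0.08  1.71 -0.    1.52  1.73]
shift units [ 0.28 -2.04 -0.  ] twist z 0.4
30.001594792015567
```

Remaining: about 18–20°.

{"op": "play_rows", "data": {"rows": [{"xyz": [0, -0.7, 0], "twist": [0, 0, 0.15], "gripper": 255}, {"xyz": [0.05, -0.7, 0], "twist": [0, 0, 0.15], "gripper": 255}, {"xyz": [0.03, -0.4, 0], "twist": [0, 0, 0.08], "gripper": 255}, {"xyz": [0, 0, 0], "twist": [0, 0, 0], "gripper": 255}]}}

```text
clock: 9.2
ee_pos: [0.4704, 0.2631, 0.014]
ee_rot: [-3.136, 0.148, 0.012]
ft_force: [-15.7, 4.1, 8.1]
gripper_width: 0.025
gripper_force: 30.0
```

```bash
python3 - <<'E'
from m import *
delta([*post(np.pi/2),.014],head(np.pi/2));print(state()["gripper_force"])
E
```

```text
[410 174  10  10  85] [414.4 178.4] [0.477 0.264 0.079] r 0.1436 angle 1.554
t 9.25 pos [0.4704 0.2629 0.0139] head -5.3 F [-16.2   4.3   8.1] w 0.0243 j [ 0.44 -0.03  1.66  0.01  1.52  2.11]
shift units [ 0.   -0.17 -0.  ] twist z 0.02
30.00163917437021
```

{"op": "play_rows", "data": {"rows": [{"xyz": [-0.1, -0.15, 0], "twist": [0, 0, 0], "gripper": 255}, {"xyz": [0, -0.1, 0], "twist": [0, 0, 0], "gripper": 255}, {"xyz": [0, 0, 0], "twist": [0, 0, 0], "gripper": 255}]}}

```text
clock: 9.55
ee_pos: [0.4712, 0.268, 0.014]
ee_rot: [-3.137, 0.149, 0.004]
ft_force: [-7.1, 1.7, 4.4]
gripper_width: 0.0244
gripper_force: 30.0
```

```bash
python3 - <<'E'
from m import *
delta([*post(np.pi/2),.014],head(np.pi/2));print(state()["gripper_force"])
E
```

```text
[412 174   8  10  69] [415.7 178.7] [0.4777 0.2669 0.079 ] r 0.1432 angle 1.574
t 9.6 pos [0.4712 0.2679 0.014 ] head -5.4 F [-7.   3.2  4.1] w 0.0243 j [ 0.45 -0.03  1.66  0.    1.51  2.12]
shift units [-0.01  0.03 -0.  ] twist z 0.02
30.000795653031673
```

{"op": "play_rows", "data": {"rows": [{"xyz": [-0.05, -0.12, 0], "twist": [0, 0, 0], "gripper": 255}, {"xyz": [0, -0.1, 0], "twist": [0, 0, 0], "gripper": 255}, {"xyz": [0, 0, 0], "twist": [0, 0, 0], "gripper": 255}]}}

```text
clock: 9.9
ee_pos: [0.4711, 0.2682, 0.0139]
ee_rot: [3.129, -0.152, -0.003]
ft_force: [-6.9, -15.9, 8.1]
gripper_width: 0.0244
gripper_force: 30.0
```

```bash
python3 - <<'E'
from m import *
delta([*post(np.pi/2),.014],head(np.pi/2));print(state()["gripper_force"])
E
```

```text
[412 174   8  10  68] [415.9 178.7] [0.4778 0.2672 0.079 ] r 0.1432 angle 1.576
t 9.95 pos [0.4711 0.2682 0.0139] head -5.6 F [ -7.1 -15.1   8.3] w 0.0245 j [ 0.46 -0.02  1.65 -0.01  1.52  2.13]
shift units [-0.01  0.04 -0.01] twist z 0.01
30.000555063734282
```

The arm is against the stop: it no longer moves and the resisting force is 16 N. I'll ease off and release, then open to a moderate width and lift.

{"op": "play_rows", "data": {"rows": [{"xyz": [0, 0.18, 0], "twist": [0, 0, 0], "gripper": 255}, {"xyz": [0, 0, 0], "twist": [0, 0, 0], "gripper": 80}, {"xyz": [0, 0, 0], "twist": [0, 0, 0], "gripper": 80}, {"xyz": [0, 0, 0], "twist": [0, 0, 0], "gripper": 80}, {"xyz": [0, 0, 0], "twist": [0, 0, 0], "gripper": 80}]}}

```text
clock: 10.45
ee_pos: [0.4715, 0.2681, 0.0133]
ee_rot: [3.138, -0.149, 0.0]
ft_force: [0.2, -0.1, 0.1]
gripper_width: 0.0528
gripper_force: 0.0
```

{"op": "play_rows", "data": {"rows": [{"xyz": [0, 0, 0], "twist": [0, 0, 0], "gripper": 80}, {"xyz": [0, 0, 0], "twist": [0, 0, 0], "gripper": 80}, {"xyz": [0, 0, 0], "twist": [0, 0, 0], "gripper": 80}, {"xyz": [0, 0, -0.5], "twist": [0, 0, 0], "gripper": 80}, {"xyz": [0, 0, -1], "twist": [0, 0, 0], "gripper": 80}]}}

```text
clock: 10.95
ee_pos: [0.47, 0.2674, 0.0498]
ee_rot: [3.136, -0.15, -0.006]
ft_force: [0.6, -0.3, 1.1]
gripper_width: 0.0603
gripper_force: 0.0
```

{"op": "play_rows", "data": {"rows": [{"xyz": [0, 0, -1], "twist": [0, 0, 0], "gripper": 80}, {"xyz": [0, 0, -1], "twist": [0, 0, 0], "gripper": 80}, {"xyz": [0, 0, -1], "twist": [0, 0, 0], "gripper": 80}, {"xyz": [0, 0, -1], "twist": [0, 0, 0], "gripper": 80}, {"xyz": [0, 0, 0], "twist": [0, 0, 0], "gripper": 80}]}}

```text
clock: 11.45
ee_pos: [0.4731, 0.2689, 0.1566]
ee_rot: [-3.134, 0.149, -0.011]
ft_force: [0.6, 0.2, 0.4]
gripper_width: 0.0602
gripper_force: 0.0
```

{"op": "play_rows", "data": {"rows": [{"xyz": [-1, 0, 0], "twist": [0, 0, 0], "gripper": 80}, {"xyz": [-1, 0, 0], "twist": [0, 0, 0], "gripper": 80}, {"xyz": [-1, 0, 0], "twist": [0, 0, 0], "gripper": 80}, {"xyz": [0, 0, 0], "twist": [0, 0, 0], "gripper": 80}, {"xyz": [0, 0, 0], "twist": [0, 0, 0], "gripper": 80}]}}

```text
clock: 11.95
ee_pos: [0.3967, 0.2752, 0.1508]
ee_rot: [3.138, -0.149, 0.001]
ft_force: [-0.2, 0.0, 0.2]
gripper_width: 0.0605
gripper_force: 0.0
```

```bash
python3 - <<'E'
from m import *
delta([*post(np.pi/2),.014],head(np.pi/2));print(cap(s,0))
b=s["pixels"][100:300,150:450];cv2.imwrite("pics/e.png",cv2.resize(b,None,fx=2.6,fy=2.6,interpolation=cv2.INTER_CUBIC))
E
```

```text
[412 174   8  10  70] [415.8 178.6] [0.4774 0.267  0.079 ] r 0.1434 angle 1.575
t 12.0 pos [0.3971 0.2751 0.1507] head -5.5 F [ 0.1 -0.2  0.6] w 0.0603 j [ 0.54 -0.23  1.6  -0.    1.77  2.2 ]
shift units [2.97 0.03 5.47] twist z 0.02
[(np.int32(42), array([198. , 173.7]), array([ 0.5748, -0.2225,  0.083 ])), (np.int32(47), array([417. , 177.4]), array([0.4779, 0.2692, 0.083 ]))]
```

View pics/e.png

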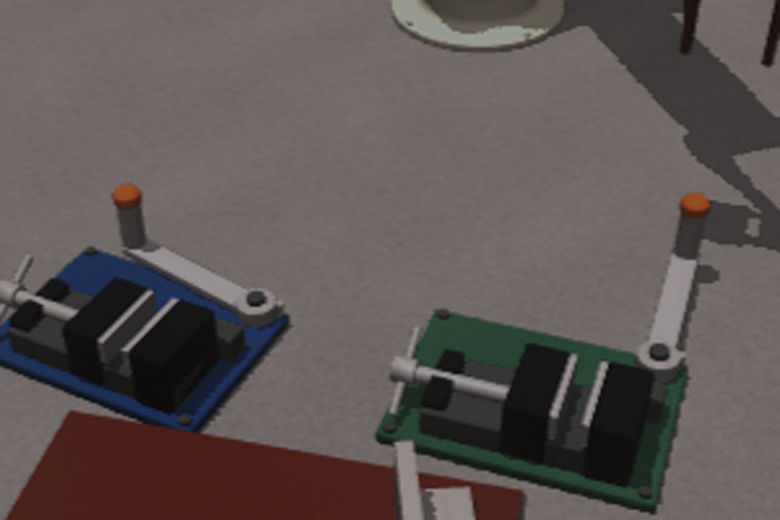

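The green arm stands fully out at about 1.575 rad, with its cap at crop (694, 205). The blue arm's cap is still where it was, at (127, 195), and the gripper is clear.

```bash
python3 -c "from workcell import *;print(finish_job())"
```

```text
the job is handed in; nothing more can be done
None
```

The green vice's support arm is fully out against its end stop and stayed there after I let go. The blue vice's arm is still folded and was not touched, and the job was handed in at about 12 s.

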